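# Nip a repaired book between its pair of pressing boards in a one-hand bar clamp

### The job

Press the repaired red book: find the loose pressing board that matches the plywood one already in the clamp, stand it upright and square against the book's bare cover, covering it, and let go of it. Then close the clamp on the stack by pumping its yellow trigger (pull it towards the handle, let it spring back, and so on; never shove the jaw or bar by hand) until the jaw's soft pad bears firmly on the board, pressed in by about 5 mm, without ever crushing the book. Finish while still holding the trigger pulled, so that the pressure stays on; leave the other boards and things on the bench where they are.

Things in the scene. Friction and masses are not known exactly. Their poses are not given: they have to be found in the camera images.
- clamp: One-hand bar clamp (black, blue) lying on its side, screwed to the bench. Origin on the bench below the bar. In its frame (mm): steel bar along y at x 0, z 60, 20 wide, 8 high, tail out to -y; body x -42 to 34, y -46 to 24, top 82; handle to -x: x -157 to -36, y -52 to -34, z 46 to 74; jaws to +x: x 33 to 103, z 40 to 80; the body jaw's fixed pad faces +y at y 35. Work stands centred at x 75.
- trigger (a joint): Yellow trigger, hinge angle, rad: 0 released, 0.24 at its stop. Vertical axis through clamp x 20, y 0; pulling moves the free end to the handle (clamp -y). A full pull draws the jaw in 12 mm; let go, it springs back and the jaw stays. At 135 mm from the hinge it takes 4 to 6 N for the spring plus 0.4 N per N at the jaw (plus 6 N brake): about 15 N for a jaw pressure of 18 N.
- trigger_blade: The trigger's yellow blade; origin on its hinge axis, z 60 mm; turns with the trigger. Released, it covers clamp x -152 to -42, z 47 to 73; front face (push this towards the handle) at clamp y 16.5 mm, back at 7.5, the handle's face at -34.
- trigger_push (a point): Point on the front face of the blade, 135 mm from the hinge (clamp x -115, y 16.5, z 60 when released): push here towards clamp -y, e.g. with closed fingers from above; a full pull is 32 mm of travel here.
- bar (a joint): Travel of bar and moving jaw, m: 0 fully open, grows as the jaw closes (along clamp -y), at most 0.125. A light 6 N brake keeps the jaw where it was pumped to, but once the trigger is released only some 4 to 6 N of pressure remains.
- jaw_bar: The steel bar with the moving jaw on its far end (origin: clamp x 0, y = minus the bar travel, z 60 mm). Jaw 36 mm high (z 42 to 78), its outer face at clamp y 217 mm minus the travel. Only the trigger may close it.
- pad_face: Thick ribbed soft rubber pad on the moving jaw, 70 x 18 x 40 mm (clamp x 33 to 103, z 40 to 80), facing the body jaw. Origin at clamp x 0, z 60; the pad's face lies 177 mm along +y from it: clamp y 177 mm minus bar travel plus pad compression.
- jaw_pad (a joint): How far the soft pad is pressed in, in m: 0 untouched, 3 N for each mm. 3 to 9 mm (8 to 28 N) is a firm nip, 5 to 6 mm is ideal; over 12 mm (38 N) marks and crushes the covers.
- book: Repaired red hardback, 88 (x) x 32 (y, thickness) x 112 mm tall, 190 to 310 g, standing on its tail between the jaws with its back cover by board_a (centre near clamp y 71 mm; its bare cover faces +y at about clamp y 87). Boards of the pair stand 26 mm taller. Origin: centre of its underside; its axes are those of the clamp.
- board_a: Plywood pressing board with a blue top edge and a blue dot, 110 (x) x 18 (y) x 138 mm tall, already standing between the body jaw and the book. Origin: centre of its underside.
- board_b: Its mate, the other plywood board with the blue edge and dot: 110 (x, length) x 18 (y, thickness) x 138 mm tall, 140 to 280 g, standing on edge elsewhere on the bench among the other boards. Origin: centre of its underside; z up.
- board_c: White laminate board with a black edge, 124 x 18 x 150 mm, of another pair; origin centre of its underside. Leave it standing.
- board_d: Dark wood board with a brass edge, 96 x 18 x 126 mm, of another pair; origin centre of its underside. Leave it standing.
- glue: White glue bottle with an orange cap, 54 mm across, 150 mm tall; origin under its centre. Bystander.
- weight: Iron weight 75 x 55 x 40 mm with a brass knob, 77 mm tall; origin under its centre. Bystander.
- folder: White bone folder lying flat, 150 x 22 x 5 mm; origin under its centre. Bystander.
- tape: Yellow tape roll lying flat, 90 mm across, 25 mm high; origin under its centre. Bystander.
Not all that is in view belongs to the job. Leave any pink look-alike of the board_b alone.

How it is judged (in metres and radians):
On the way, in this order (a step that is already met when the one before it is completed fails the run):
1. the matching plywood board stands upright and square against the book's bare cover, let go (x of board_b in the frame of book between -0.016 and 0.016 m and y of board_b in the frame of book between 0.018 and 0.04 m and height (world z) of board_b below 0.005 m and angle between board_b's own z axis and vertical below 0.12 rad and angle between the x axis of board_b and the x axis of book, either way round below 0.12 rad and contact force between the fingers and board_b below 0.3 N), for 0.2 s.
2. the trigger, pulled by the fingers, has brought the jaw's pad to bear on the board (contact force between pad_face and board_b above 2 N and value of joint trigger above 0.02 rad and contact force between the fingers and trigger_blade above 2 N), for 0.1 s.
At the end, for the whole second after the job is handed in: The matching board stands upright on the bench, square to the book (0.12 rad) and centred on it within 16 mm; book and first board in place at the body jaw; pad presses the board with 8 to 28 N (about 3 to 9 mm), at rest; fingers hold the trigger pulled (over 0.03 rad, 2 N), off the board (all of step 1 and x of book in the frame of clamp between 0.055 and 0.095 m and y of book in the frame of clamp between 0.058 and 0.078 m and y of board_a in the frame of clamp between 0.036 and 0.052 m and angle between each of book, board_a's own z axis and vertical below 0.08 rad and contact force between pad_face and board_b between 8 and 28 N and value of joint trigger above 0.03 rad and contact force between the fingers and trigger_blade above 2 N and contact force between clamp and board_a above 5 N and velocity of joint bar between -0.003 and 0.003 m/s); the arm keeps its last pose, push and grip.
It fails at once if the book is crushed: the jaw's pad presses with more than 38 N (contact force between pad_face and board_b above 38 N or contact force between pad_face and book above 38 N).
It fails at once if the jaw or bar is shoved by hand (over 4 N) instead of closed with the trigger (contact force between any of the arm, the fingers and jaw_bar above 4 N).
It fails at once if another board, the glue bottle, weight, bone folder or tape is moved more than 30 mm (distance of any of board_c, board_d, glue, weight, folder, tape from where it was at the start of the episode above 0.03 m).
It also fails if it takes over 72 s, if anything falls off the work surface, if the arm or the gripper's body presses on something with over 40 N, if the wrist force passes 120 N, or if a joint passes its speed limit or range.

### The arm

A 6-joint arm with a two-finger parallel gripper is mounted at the origin on the work surface. World frame = base frame: x ahead of the robot, y to its left, z up, the work surface at z = 0. Lengths are in m, angles in degrees, forces in N, time in s.
With the tool pointing down it reaches from about 0.325 to 0.9 m from the base axis. Payload 6.1 kg.
Tool frame: the origin (TCP) lies between the finger pads; the fingertips stand 17 mm ahead of it and the grasp point (between the pads) lies 2 mm behind it; z points along the fingers, y is the line along which they close (so a half turn about z gives the same grasp; the last joint's range is limited). The gripper opens to 85 mm and grips with 20 to 120 N. Pads are 22 mm wide; open, the fingers measure 114 mm over their backs; the gripper's body (76 mm by 85 mm) begins 54 mm behind the grasp point. The pads swing forward as they close: fully open they stand 13 mm farther back than shut.
Start: joints at [-73.172, 12.628, 87.462, -0, 79.91, -7.225], TCP at [0.255, -0.571, 0.248] pointing down, gripper open.
Joint ranges: [-170.65, 170.65], [-52.31, 119.04], [5.05, 147.46], [-71.25, 251.25], [11.57, 151.72], [-153.62, 153.62]. Speed limits (degrees/s): [147.25, 147.25, 172.46, 180, 180, 180].

### API

Orientations are given as [roll, pitch, yaw] about the fixed x, y, z axes, in that order (R = Rz(yaw) Ry(pitch) Rx(roll)).
In Python, from plant import ctrl gives the robot as it stands.
- The arm moves only by the shell command python3 -m handwheel 'ROWS' [OPENING]. ROWS is 1 to 12 rows, one to a line, with the numbers parted by spaces; each row has 6 numbers: dx, dy, dz in shares of 0.2 m (1.0 is 0.2 m), then a rotation vector rx, ry, rz in parts of the range, where 1.0 means pi rad; each row shifts and turns the commanded pose from where the row before left it, along the tool's axes as they then stand; what a row does not reach is not made up. A row lasts 1/10 s, in which the tool goes at most 0.05 m and 8.59 degrees, less where a joint would pass 70% of its speed; a pose out of reach is approached as far as the arm can. OPENING is the finger opening in m, set as the command begins (- or left out keeps the last). The fingers move at their own pace and stop on an object; the grip force is fixed at half the most. Time passes only in rows, so rows that do not move let the fingers close. It prints the time, the measured TCP pose, the force, the opening and the grip force at its end. A shift or turn number past 1, either way, is cut back to 1. Input that does not fit is refused with a message, and nothing moves.
- ctrl.observe(): the state, without advancing time (a new reading comes with each control period).
- ctrl.camera(name): name is "scene" or "top" or "wrist"; returns (picture, depth): 384x512x3 uint8, red, green, blue; 384x512 float32, m along the optical axis (not along the pixel's ray), 0 where there is no reading.
- ctrl.calibration(name): a dict with "intrinsics" (3x3 intrinsics, pixels), "cam_to_world" (4x4, takes a point from camera to world coordinates); the wrist camera has in their place "mount" (4x4, takes a point from camera to tool coordinates, whose origin is the TCP and whose axes are the flange's). Camera axes: x right, y down, z forward; pixel columns grow to the right and rows downward; lengths in m; the calibration is good to about 2 mm. The wrist camera is an equidistant fisheye: a pixel r from the principal point sees the ray r / f radians off the axis. A picture is of the moment at which its call begins: read the wrist's pose just before it. calibration takes no time and is no camera call.
- ctrl.job_done(): hands the job in; it is judged then, once.
Trained networks look in the newest picture that a camera, given by its name, has taken for a name from the list of things; names that differ only in an ending like _2 or _b are one class to them, and where a whole thing is asked for, a point or a joint stands for the part that bears it (a point fixed in the world has none). Each returns a list of dicts, best first, with "confidence" (0 to 1); they miss things now and then, are a little off and sometimes report something else, mostly with a low value. They report only what shows in the picture. A call takes as long as a camera call. They do not tell look-alikes from the thing itself.
- ctrl.search_frame(thing, camera): "centre" ([column, row] in pixels, amid what is visible of it).
- ctrl.regions_of(thing, camera): "region" (384x512 bool, what is visible of it) and "centre" ([column, row] in pixels, amid what is visible of it).
The state is a dict: "clock": time; "joints": joint angles; "joint_vel": joint speeds; "joint_efforts": joint torques, N m; "position": TCP position; "tool_rot": TCP orientation; "contact_force": force on the tool from outside, world axes, zero at the start; "ft_torque": the same for the moment, N m; "gripper_width": finger opening in m; "grasp_force": force on a finger pad.
Only numpy, scipy, OpenCV 4.12 (cv2) and the standard library are available. Lean on these libraries where they do the work, as an engineer would, in place of code of your own. Each camera call takes 0.05 s, during which the arm holds its last target. There are 200 camera calls.

## Working session

There is one attempt and no reset: what is moved stays moved. The work goes in short steps, Python scripts to look and compute and a shell command to move; the robot and the scene stay as the last step left them, time stands still between calls to the robot, and variables do not carry over. Pictures are saved under pics/ and viewed, at most 10 in all, crops included, and the job is handed in when it is done.

```bash
mkdir -p pics; ls
python3 - <<'E'
from plant import ctrl
import cv2
print(ctrl.observe())
for n in ("top","scene"):
    p,d=ctrl.camera(n); cv2.imwrite(f"pics/{n}0.png",p[:,:,::-1])
    c=ctrl.calibration(n); print(n,c)
E
```

```text
pics
{'clock': 0.0, 'joints': array([-7.31732316e+01,  1.26762853e+01,  8.75237125e+01,  8.69966409e-04,
        7.99106229e+01, -7.22447803e+00]), 'joint_vel': array([-0.03838101, -0.03129009,  0.05305831,  0.01493543,  0.0603832 ,
       -0.05095404]), 'joint_efforts': array([ 2.71528861e-04, -4.96899068e+01, -3.89388800e+01, -1.87423966e-04,
        1.11098791e-02, -4.58571208e-05]), 'position': array([ 0.25456435, -0.5701977 ,  0.24720689]), 'tool_rot': array([-1.79890365e+02, -1.47607386e-02,  2.40510791e+01]), 'contact_force': array([-0.36256556,  0.54236592, -0.15024478]), 'ft_torque': array([ 0.02386971, -0.00369451,  0.04842376]), 'grasp_force': 0.0, 'gripper_width': 0.08530599042456699}
top {'intrinsics': array([[382.37919419,   0.        , 254.67020929],
       [  0.        , 382.37919419, 191.17042553],
       [  0.        ,   0.        ,   1.        ]]), 'cam_to_world': array([[-2.54256238e-02, -9.89015304e-01,  1.45609978e-01,
         2.50564988e-01],
       [-9.99672115e-01,  2.55962958e-02, -7.01592018e-04,
         2.49548862e-03],
       [-3.03319083e-03, -1.45580073e-01, -9.89341823e-01,
         1.41606155e+00],
       [ 0.00000000e+00,  0.00000000e+00,  0.00000000e+00,
         1.00000000e+00]])}
scene {'intrinsics': array([[363.37935525,   0.        , 253.90390175],
       [  0.        , 363.37935525, 191.88052126],
       [  0.        ,   0.        ,   1.        ]]), 'cam_to_world': array([[-0.56856721,  0.70905903, -0.41709306,  0.8960773 ],
       [ 0.82255166,  0.49731204, -0.27584326,  0.28042355],
       [ 0.01183625, -0.49991602, -0.865993  ,  0.99436267],
       [ 0.        ,  0.        ,  0.        ,  1.        ]])}
```

View pics/top0.png

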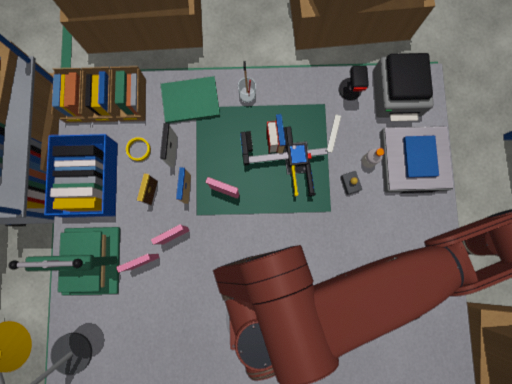

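View pics/scene0.png

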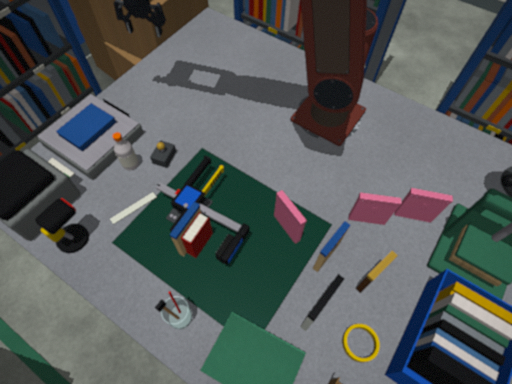

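Top view: blue-edged plywood board at (182,183). The other candidates are the black-edged board (166,142), the brass-edged board (147,188) and three pink look-alikes (222,187), (170,235), (136,262). The blue edge fits board_b. The clamp body is at (298,155), trigger (295,182), jaw (247,148), book (272,138).

```bash
cat > h.py <<'E'
import numpy as np, cv2
from plant import ctrl
def cloud(n,d):
    c=ctrl.calibration(n);K=c["intrinsics"];T=c["cam_to_world"]
    v,u=np.mgrid[:384,:512]
    P=np.stack([(u-K[0,2])/K[0,0]*d,(v-K[1,2])/K[1,1]*d,d],-1)
    return P@T[:3,:3].T+T[:3,3]
def wcloud(d,s):
    from scipy.spatial.transform import Rotation as R
    c=ctrl.calibration("wrist");K=c["intrinsics"];M=c["mount"]
    v,u=np.mgrid[:384,:512]
    x=(u-K[0,2])/K[0,0];y=(v-K[1,2])/K[1,1];r=np.hypot(x,y)+1e-9
    t=np.tan(np.minimum(r,1.5))/r
    P=np.stack([x*t*d,y*t*d,d],-1)@M[:3,:3].T+M[:3,3]
    return P@R.from_euler('xyz',s["tool_rot"],degrees=True).as_matrix().T+s["position"]
def hsv(p): return cv2.cvtColor(p,cv2.COLOR_RGB2HSV)
def rect(P):  # xy points -> centre, size, angle deg of long axis
    (c,(w,h),a)=cv2.minAreaRect(P[:,:2].astype(np.float32)*1000)
    if w<h: w,h,a=h,w,a+90
    return np.round(c,1),round(w,1),round(h,1),round((a+90)%180-90,1),'z',np.round(np.percentile(P[:,2],[5,50,95])*1000)
E
python3 - <<'E'
from h import *
p,d=ctrl.camera("top");P=cloud("top",d);H=hsv(p)
for th in ("board_b","board_c","board_a","book","clamp","trigger_blade","jaw_bar","glue","weight","folder","tape"):
    r=ctrl.regions_of(th,"top")
    for q in r[:6]:
        m=q["region"]&(d>0)
        if m.sum()<4: continue
        X=P[m]; t=X[X[:,2]>np.percentile(X[:,2],90)-.012]
        print(th,round(q["confidence"],2),np.round(q["centre"]),m.sum(),rect(t))
big=np.hstack([cv2.resize(p[155:215,155:235],(400,300),interpolation=2),cv2.resize(p[110:200,230:350],(400,300),interpolation=2)])
cv2.imwrite("pics/crop1.png",big[:,:,::-1])
# bar fit: z 56..68 grey
E
```

```text
board_b 0.91 [183. 188.] 405 (array([472. , 254.6]), 106.8, 19.6, -5.9, 'z', array([131., 136., 140.]))
board_b 0.85 [149. 190.] 458 (array([465. , 385.1]), 96.7, 20.3, -14.3, 'z', array([118., 124., 129.]))
board_b 0.79 [281. 130.] 276 (array([651.3, -92.1]), 109.9, 18.9, 4.8, 'z', array([132., 137., 141.]))
board_b 0.72 [168. 146.] 567 (array([621.4, 307.5]), 127.2, 21.6, -6.0, 'z', array([142., 148., 153.]))
board_b 0.7 [141. 262.] 351 (array([210.4, 409.7]), 113.5, 18.6, -68.3, 'z', array([132., 136., 141.]))
board_b 0.5 [223. 189.] 315 (array([462.1, 114.3]), 109.3, 19.5, 67.9, 'z', array([132., 136., 140.]))
board_c 0.91 [183. 188.] 405 (array([472. , 254.6]), 106.8, 19.6, -5.9, 'z', array([131., 136., 140.]))
board_c 0.85 [149. 190.] 458 (array([465. , 385.1]), 96.7, 20.3, -14.3, 'z', array([118., 124., 129.]))
board_c 0.79 [281. 130.] 276 (array([651.3, -92.1]), 109.9, 18.9, 4.8, 'z', array([132., 137., 141.]))
board_c 0.72 [168. 146.] 567 (array([621.4, 307.5]), 127.2, 21.6, -6.0, 'z', array([142., 148., 153.]))
board_c 0.7 [141. 262.] 351 (array([210.4, 409.7]), 113.5, 18.6
[... 880 characters left out ...]
. 156.] 1789 (array([ 579.9, -101.9]), 344.3, 205.5, 56.4, 'z', array([70., 77., 83.]))
trigger_blade 0.52 [295. 180.] 104 (array([ 483.7, -139.9]), 105.9, 11.1, 4.3, 'z', array([66., 72., 76.]))
jaw_bar 0.86 [252. 152.] 680 (array([ 622.8, -103.8]), 303.6, 118.2, -83.6, 'z', array([69., 76., 82.]))
weight 0.8 [348. 185.] 319 (array([ 476.3, -352.4]), 23.2, 21.1, 49.7, 'z', array([62., 71., 77.]))
folder 0.8 [333. 133.] 241 (array([ 666.7, -303.8]), 167.9, 34.3, -19.1, 'z', array([-2.,  3.,  8.]))
tape 0.74 [334. 131.] 187 (array([ 675.5, -305. ]), 141.0, 21.7, -15.3, 'z', array([-2.,  3.,  8.]))
tape 0.62 [147. 139.] 185 (array([632.6, 435.9]), 90.0, 79.2, 57.9, 'z', array([16., 22., 27.]))
```

View pics/crop1.png

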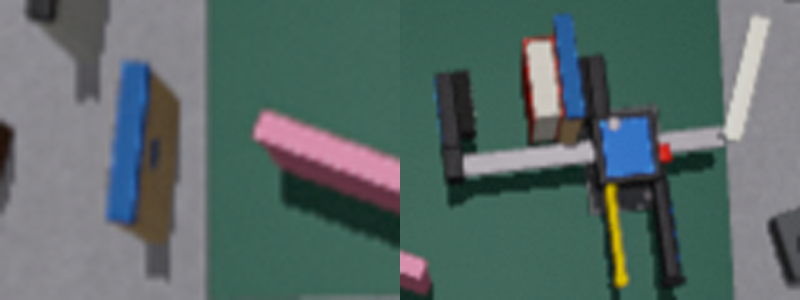

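Crop confirms it: left panel, the blue top edge with a blue dot on plywood is board_b (top px 182,183). The pink one is a look-alike. The clamp, board_a and book fits agree at yaw ≈ 4.7° and origin ≈ (0.580, -0.142). I'm moving above board_b.

The rows are not in the units I measure in: shifts go in shares of 0.2 m and turns go in shares of pi rad. I convert before sending: -0.044 m / 0.2 = -0.22, -0.02 m / 0.2 = -0.1, 7.5 degrees / 180 = 0.0417.

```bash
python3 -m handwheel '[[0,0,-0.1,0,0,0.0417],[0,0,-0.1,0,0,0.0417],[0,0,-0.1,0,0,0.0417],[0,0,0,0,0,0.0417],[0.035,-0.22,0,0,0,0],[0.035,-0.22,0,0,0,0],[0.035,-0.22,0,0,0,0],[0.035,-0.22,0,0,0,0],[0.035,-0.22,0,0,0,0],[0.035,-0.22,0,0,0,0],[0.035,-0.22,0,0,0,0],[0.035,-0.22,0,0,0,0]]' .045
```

```text
refused: ROWS must be rows one to a line, with the numbers parted by spaces. Nothing was moved.
```

I used the wrong layout. The manual says rows one to a line, with the numbers parted by spaces; once more.

```bash
python3 -m handwheel '0 0 -0.1 0 0 0.0417
0 0 -0.1 0 0 0.0417
0 0 -0.1 0 0 0.0417
0 0 0 0 0 0.0417
0.035 -0.22 0 0 0 0
0.035 -0.22 0 0 0 0
0.035 -0.22 0 0 0 0
0.035 -0.22 0 0 0 0
0.035 -0.22 0 0 0 0
0.035 -0.22 0 0 0 0
0.035 -0.22 0 0 0 0
0.035 -0.22 0 0 0 0' .045
python3 -m handwheel '0.035 -0.22 0 0 0 0
0.035 -0.22 0 0 0 0
0.035 -0.22 0 0 0 0
0.035 -0.22 0 0 0 0
0.035 -0.22 0 0 0 0
0.035 -0.22 0 0 0 0
0.035 -0.22 0 0 0 0
0.035 -0.22 0 0 0 0
0.035 -0.22 0 0 0 0
0.035 -0.22 0 0 0 0
0.035 -0.22 0 0 0 0
0 0 0 0 0 0'
python3 - <<'E'
from h import *
s=ctrl.observe();p,d=ctrl.camera("wrist");P=wcloud(d,s);H=hsv(p)
cv2.imwrite("pics/w1.png",p[:,:,::-1])
m=(d>0)&(H[...,0]>95)&(H[...,0]<125)&(H[...,1]>120)&(abs(P[...,2]-.138)<.012)&(np.hypot(P[...,0]-.472,P[...,1]-.255)<.1)
print(s["position"],s["tool_rot"],m.sum(),rect(P[m]))
E
```

```text
clock: 1.9
position: [0.347, -0.2248, 0.3085]
tool_rot: [180.0, -0.1, -6.0]
contact_force: [0.6, 0.9, -0.1]
gripper_width: 0.0451
grasp_force: 0.0
clock: 3.1
position: [0.4737, 0.2514, 0.3076]
tool_rot: [-179.9, 0.1, -5.7]
contact_force: [-1.1, -0.7, -0.4]
gripper_width: 0.0452
grasp_force: 0.0
[0.47372453 0.25135293 0.30760313] [-1.79916591e+02  5.43482827e-02 -5.68292727e+00] 1719 (array([474.9, 252.3]), 109.2, 17.9, -6.2, 'z', array([136., 137., 138.]))
```

View pics/w1.png

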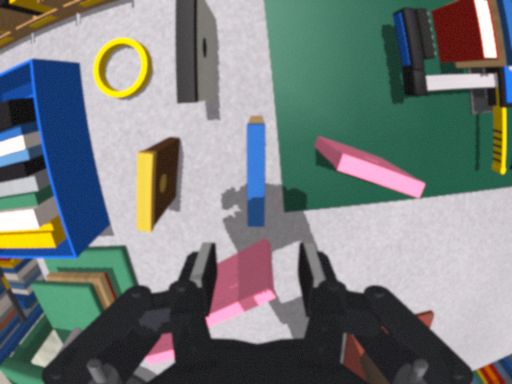

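The wrist view shows board_b's blue edge at px (256,172), between and in line with the fingers. Measured 109 x 18 mm, top z 137: it fits. I'll descend and grip.

Scaled: 0.03 m / 0.2 = 0.15, -0.001 m / 0.2 = -0.005, 0.4 degrees / 180 = 0.0022.

```bash
python3 -m handwheel '0.005 -0.005 0.15 0 0 0.0022
0 0 0.15 0 0 0
0 0 0.15 0 0 0
0 0 0.15 0 0 0
0 0 0.15 0 0 0
0 0 0.1175 0 0 0
0 0 0 0 0 0'
python3 -m handwheel '0 0 0 0 0 0
0 0 0 0 0 0
0 0 0 0 0 0
0 0 0 0 0 0
0 0 0 0 0 0
0 0 0 0 0 0
0 0 -0.1 0 0 0
0 0 -0.2 0 0 0
0 0 -0.2 0 0 0
0 0 -0.2 0 0 0
0 0 -0.1 0 0 0
0 0 0 0 0 0' 0
python3 - <<'E'
from h import *
s=ctrl.observe();p,d=ctrl.camera("wrist");P=wcloud(d,s);H=hsv(p)
m=(d>0)&(H[...,0]>95)&(H[...,0]<125)&(H[...,1]>120)&(abs(P[...,2]-s["position"][2])<.03)&(np.hypot(*(P[...,:2]-s["position"][:2]).T).T<.08)
print(s["position"],s["tool_rot"],m.sum(),rect(P[m]))
E
```

```text
clock: 3.85
position: [0.4721, 0.2458, 0.1313]
tool_rot: [179.8, 0.4, -6.4]
contact_force: [0.3, -0.2, -0.3]
gripper_width: 0.0448
grasp_force: 0.0
clock: 5.05
position: [0.4763, 0.2485, 0.2989]
tool_rot: [-179.8, -0.4, -6.3]
contact_force: [0.0, 0.3, -0.8]
gripper_width: 0.0166
grasp_force: 59.5
[0.47631334 0.24849646 0.29892406] [-179.82825377   -0.36760898   -6.33951862] 6515 (array([477.3, 247.6]), 105.6, 18.5, -6.2, 'z', array([298., 299., 301.]))
```

Run:
```python
from h import *
p,d=ctrl.camera("scene");P=cloud("scene",d);s=ctrl.observe();print(s["position"],s["tool_rot"],s["contact_force"])
m=(d>0)&(np.hypot(*(P[...,:2]-s["position"][:2]).T).T<.075)&(P[...,2]>.08)&(P[...,2]<.31)
print(m.sum(),np.percentile(P[m][:,2],[0,1,2,5]))
v,u=np.where(m);c=p[max(v.min()-10,0):v.max()+40,u.min()-30:u.max()+30]
cv2.imwrite("pics/s2.png",cv2.resize(c,None,fx=4,fy=4)[:600,:800,::-1]);print(v.min(),u.min())
mm=m&(P[...,2]<.24)
X=P[mm];print(rect(X)); n=np.linalg.svd(X-X.mean(0))[2][2];print("normal",n)
```

```text
[0.47436189 0.24776641 0.29397642] [ 1.79977994e+02  3.51217711e-02 -6.34101148e+00] [-0.19564963  0.09870458 -2.3360972 ]
719 [0.16254129 0.16564382 0.16797147 0.17519726]
198 322
(array([479.6, 258.1]), 107.6, 18.2, -16.0, 'z', array([167., 200., 235.]))
normal [0.20941241 0.97770799 0.01528177]
```

View pics/s2.png

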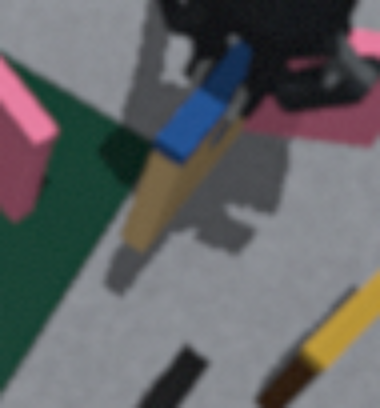

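The scene crop shows the board hanging upright in the fingers, bottom z ≈ 0.16 and blue edge at crop px (205,115). Moving towards the clamp to look at it from close by.

Scaled: 0.0336 m / 0.2 = 0.168, 0.0262 m / 0.2 = 0.131, -5.5 degrees / 180 = -0.0306.

```bash
python3 -m handwheel '0 0 -0.075 0 0 -0.0306
0 0 -0.075 0 0 -0.0306
0.131 0.168 0 0 0 0
0.131 0.168 0 0 0 0
0.131 0.168 0 0 0 0
0.131 0.168 0 0 0 0
0.131 0.168 0 0 0 0
0.131 0.168 0 0 0 0
0 0 0 0 0 0
0 0 0 0 0 0
0 0 0 0 0 0
0 0 0 0 0 0'
python3 - <<'E'
from h import *
s=ctrl.observe();p,d=ctrl.camera("wrist");P=wcloud(d,s);H=hsv(p)
cv2.imwrite("pics/w2.png",p[:,:,::-1])
print(s["position"],s["tool_rot"])
near=lambda x,y,r:np.hypot(P[...,0]-x,P[...,1]-y)<r
blue=(d>0)&(H[...,0]>95)&(H[...,0]<125)&(H[...,1]>120)
m=blue&(abs(P[...,2]-.138)<.012)&near(.651,-.092,.09);print("a",m.sum(),rect(P[m]))
m=(d>0)&(abs(P[...,2]-.110)<.006)&near(.649,-.066,.07);print("book",m.sum(),rect(P[m]))
m=(d>0)&(abs(P[...,2]-.064)<.005)&near(.574,-.05,.06);print("bar",m.sum(),rect(P[m]))
m=(d>0)&(abs(P[...,2]-.078)<.006)&near(.634,.05,.07);print("jaw",m.sum(),rect(P[m]))
m=blue&(abs(P[...,2]-s["position"][2])<.03)&near(*s["position"][:2],.08);print("held",m.sum(),rect(P[m]))
E
```

```text
clock: 6.35
position: [0.6469, 0.0609, 0.3241]
tool_rot: [-180.0, 0.1, 4.7]
contact_force: [-0.1, 0.5, -1.5]
gripper_width: 0.0165
grasp_force: 59.2
[0.64692471 0.06086382 0.32411039] [-1.79979171e+02  6.95423803e-02  4.73430556e+00]
a 1521 (array([654. , -94.3]), 110.3, 20.4, 5.2, 'z', array([130., 137., 138.]))
book 1968 (array([654.8, -70.3]), 109.9, 46.9, -2.3, 'z', array([106., 108., 113.]))
bar 1104 (array([597.5, -48.2]), 118.9, 70.5, -84.5, 'z', array([61., 63., 64.]))
jaw 1188 (array([622.6,  18.4]), 100.5, 36.6, 12.6, 'z', array([75., 78., 80.]))
held 6580 (array([647.5,  59.8]), 106.9, 19.0, 4.9, 'z', array([323., 324., 325.]))
```

View pics/w2.png

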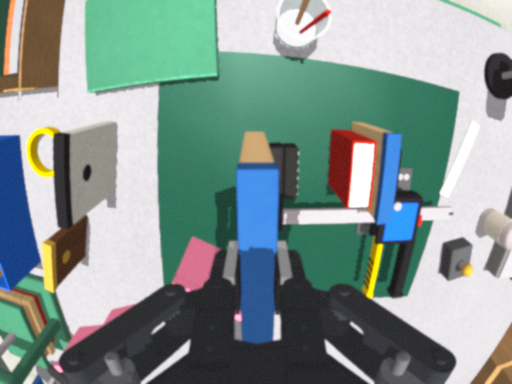

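The wrist view shows the held board (256,250), book pages (358,180), board_a's blue edge (385,180), moving jaw (290,170) and bar (325,216). The poses agree with the top view to about 2 mm. Next I'll move over the gap and lower the board.

Scaled: 0.0325 m / 0.2 = 0.1625, 0.03 m / 0.2 = 0.15.

```bash
python3 -m handwheel '-0.01 0.1625 0 0 0 0
-0.015 0.1625 0 0 0 0
-0.015 0.1625 0 0 0 0
0 0 0 0 0 0
0 0 0.15 0 0 0
0 0 0.15 0 0 0
0 0 0.15 0 0 0
0 0 0.15 0 0 0
0 0 0.1 0 0 0
0 0 0 0 0 0
0 0 0 0 0 0'
python3 - <<'E'
from h import *
p,d=ctrl.camera("wrist");s=ctrl.observe()
cv2.imwrite("pics/w3.png",p[:,:,::-1]);print(s["position"],s["tool_rot"])
E
```

```text
clock: 7.5
position: [0.6477, -0.0372, 0.1854]
tool_rot: [-180.0, -0.0, 4.7]
contact_force: [0.5, 0.2, -0.9]
gripper_width: 0.0168
grasp_force: 59.3
[ 0.6484852  -0.0375154   0.18661917] [ 1.79970622e+02 -1.32119883e-01  4.70178062e+00]
```

View pics/w3.png

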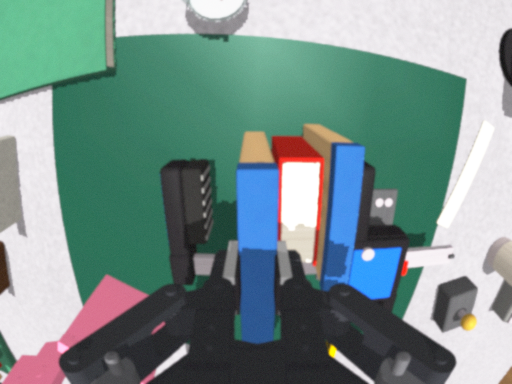

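The picture shows the held board (256,250) running parallel, close beside the red cover (280,180), with no contact. Lowering to the bench.

Scaled: 0.02 m / 0.2 = 0.1, 0.008 m / 0.2 = 0.04.

```bash
python3 -m handwheel '0 0 0.1 0 0 0
0 0 0.1 0 0 0
0 0 0.04 0 0 0
0 0 0 0 0 0
0 0 0.01 0 0 0
0 0 0 0 0 0
0 0 0.01 0 0 0
0 0 0 0 0 0'
```

```text
clock: 8.35
position: [0.6495, -0.0383, 0.1367]
tool_rot: [179.9, -0.3, 4.7]
contact_force: [-2.4, 1.7, 12.1]
gripper_width: 0.0167
grasp_force: 61.5
```

Scaled: -0.001 m / 0.2 = -0.005.

```bash
python3 -m handwheel '0 0 -0.005 0 0 0
0 0 0 0 0 0
0 0 0 0 0 0
0 0 0 0 0 0' .034
python3 - <<'E'
from h import *
s=ctrl.observe();p,d=ctrl.camera("wrist");P=wcloud(d,s);H=hsv(p)
cv2.imwrite("pics/w4.png",p[:,:,::-1])
near=lambda x,y,r:np.hypot(P[...,0]-x,P[...,1]-y)<r
blue=(d>0)&(H[...,0]>95)&(H[...,0]<125)&(H[...,1]>120)
m=blue&(abs(P[...,2]-.138)<.012)&near(.648,-.039,.08);n,l=cv2.connectedComponents(m.astype(np.uint8))
for i in range(1,n):
    k=l==i
    if k.sum()>60: print(k.sum(),rect(P[k]))
print(s["position"])
E
```

```text
clock: 8.75
position: [0.6474, -0.0381, 0.1334]
tool_rot: [-180.0, 0.0, 4.7]
contact_force: [0.1, 0.3, -0.5]
gripper_width: 0.0337
grasp_force: 0.0
6986 (array([651.2, -38.9]), 104.7, 18.9, 4.7, 'z', array([136., 137., 138.]))
5089 (array([672.4, -92.9]), 73.4, 19.8, 5.1, 'z', array([129., 137., 138.]))
93 (array([603.4, -91.3]), 11.4, 6.0, 34.2, 'z', array([135., 137., 138.]))
[ 0.64744942 -0.03814838  0.13342492]
```

View pics/w4.png

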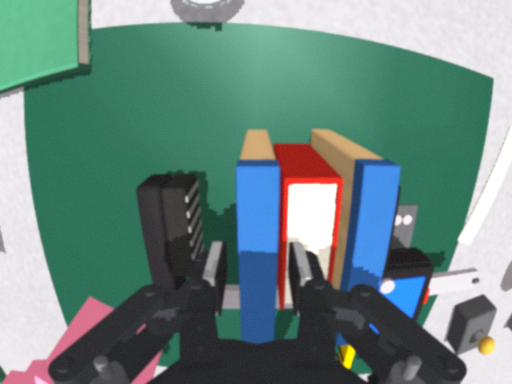

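Board_b stands free at (256,250), parallel to the book, on the 54 mm spacing to board_a expected for a small gap. I'll lift off, close the fingers and go to the front side of the trigger.

Scaled: -0.04 m / 0.2 = -0.2, -0.03 m / 0.2 = -0.15.

```bash
python3 -m handwheel '0 0 -0.05 0 0 0
0 0 -0.15 0 0 0
0 0 -0.2 0 0 0
0 0 -0.2 0 0 0
0 0 -0.1 0 0 0
0 0 0 0 0 0'
python3 -m handwheel '-0.158 0.0495 0 0 0 0
-0.158 0.0495 0 0 0 0
-0.158 0.0495 0 0 0 0
-0.158 0.0495 0 0 0 0
-0.158 0.0495 0 0 0 0
-0.158 0.0495 0 0 0 0
0 0 0 0 0 0' 0
python3 -m handwheel '0 0 0 0 0 -0.0456
0 0 0 0 0 -0.0456
0 0 0 0 0 -0.0456
0 0 0 0 0 -0.0456
0 0 0 0 0 -0.0456
0 0 0 0 0 -0.0456
0 0 0 0 0 -0.0456
0 0 0 0 0 -0.0456
0 0 0 0 0 -0.0456
0 0 0 0 0 -0.0456
0 0 0 0 0 -0.0444
0 0 0 0 0 0'
python3 - <<'E'
from h import *
s=ctrl.observe();p,d=ctrl.camera("wrist");P=wcloud(d,s);H=hsv(p)
print(s["position"],s["tool_rot"],s["joints"])
cv2.imwrite("pics/w5.png",p[:,:,::-1])
near=lambda P,x,y,r:np.hypot(P[...,0]-x,P[...,1]-y)<r
def cc(tag,m,P):
    n,l=cv2.connectedComponents(m.astype(np.uint8))
    for i in range(1,n):
        if (l==i).sum()>40: print(tag,(l==i).sum(),rect(P[l==i]))
for n in ("wrist","top"):
    if n=="top": p,d=ctrl.camera(n);P=cloud(n,d);H=hsv(p)
    blue=(d>0)&(H[...,0]>95)&(H[...,0]<125)&(H[...,1]>120)
    cc(n+" blue",blue&(abs(P[...,2]-.138)<.012)&near(P,.65,-.065,.09),P)
    cc(n+" trig",(d>0)&(H[...,0]>20)&(H[...,0]<35)&(H[...,1]>120)&(P[...,2]>.06)&(P[...,2]<.085)&near(P,.484,-.139,.09),P)
E
```

```text
clock: 9.4
position: [0.6499, -0.0385, 0.2797]
tool_rot: [179.9, -0.5, 4.7]
contact_force: [0.4, -0.2, 0.6]
gripper_width: 0.0342
grasp_force: 0.0
clock: 10.1
position: [0.4603, -0.1133, 0.2723]
tool_rot: [-180.0, 0.2, 4.5]
contact_force: [0.7, 0.0, -0.2]
gripper_width: -0.0002
grasp_force: 0.0
clock: 11.3
position: [0.4636, -0.1123, 0.2728]
tool_rot: [-179.9, -0.0, 94.7]
contact_force: [-0.4, -0.3, 0.6]
gripper_width: -0.0001
grasp_force: 0.0
[ 0.46360812 -0.11233292  0.27284771] [-1.79933716e+02 -4.98415728e-02  9.47329057e+01] [-2.31131597e+01 -8.97067590e+00  1.06949570e+02  1.32344718e-02
  8.21029959e+01 -2.78479220e+01]
wrist blue 1551 (array([646.6, -38.3]), 110.5, 18.9, 4.5, 'z', array([136., 137., 139.]))
wrist blue 1541 (array([652.2, -94.1]), 110.2, 18.9, 5.2, 'z', array([132., 137., 138.]))
wrist trig 943 (array([ 486. , -142.3]), 110.5, 12.4, 4.0, 'z', array([62., 71., 73.]))
top blue 96 (array([670.3, -90.9]), 75.5, 18.4, 5.2, 'z', array([132., 137., 141.]))
top blue 164 (array([646.3, -36. ]), 110.3, 18.3, 4.9, 'z', array([132., 137., 141.]))
```

View pics/w5.png

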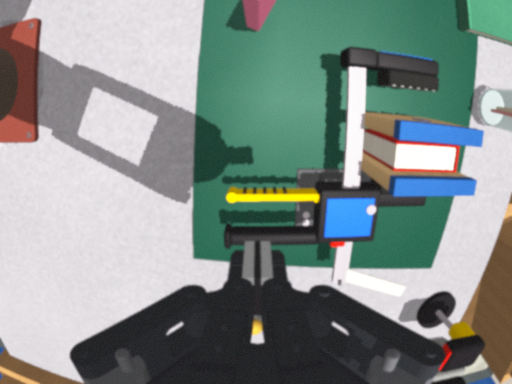

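The wrist view shows the trigger blade (275,196), handle (270,235), stack (425,155) and moving jaw (395,65). Board_b and the trigger are as planned, so I'm descending in front of the blade.

Scaled: 0.04 m / 0.2 = 0.2, 0.03 m / 0.2 = 0.15.

```bash
python3 -m handwheel '0 0.015 0.2 0 0 0
0 0 0.2 0 0 0
0 0 0.2 0 0 0
0 0 0.2 0 0 0
0 0 0.15 0 0 0
0 0 0.114 0 0 0
0 0 0 0 0 0
0 0 0 0 0 0'
python3 -m handwheel '-0.025 0 0 0 0 0
-0.025 0 0 0 0 0
-0.02 0 0 0 0 0
0 0 0 0 0 0
0 0 0 0 0 0'
```

```text
clock: 12.2
position: [0.4665, -0.1124, 0.0611]
tool_rot: [-180.0, -0.0, 94.6]
contact_force: [-0.1, 0.1, 0.6]
gripper_width: 0.0003
grasp_force: 0.0
clock: 12.7
position: [0.4679, -0.1267, 0.0614]
tool_rot: [180.0, 0.0, 94.6]
contact_force: [0.1, -0.3, 1.1]
gripper_width: 0.0001
grasp_force: 0.0
```

Scaled: -0.004 m / 0.2 = -0.02.

```bash
for i in 1; do python3 -m handwheel '-0.02 0 0 0 0 0
0 0 0 0 0 0
0 0 0 0 0 0'; python3 -m handwheel '-0.02 0 0 0 0 0
0 0 0 0 0 0
0 0 0 0 0 0';  python3 -m handwheel '-0.04 0 0 0 0 0
0 0 0 0 0 0
0 0 0 0 0 0'; done | grep -E "pos|contact"
```

```text
position: [0.4678, -0.1297, 0.061]
contact_force: [-0.8, 4.7, 4.1]
position: [0.4677, -0.1333, 0.0609]
contact_force: [-3.8, 6.5, 4.6]
position: [0.4681, -0.1411, 0.0607]
contact_force: [-3.0, 5.7, 5.9]
```

Scaled: -0.009 m / 0.2 = -0.045, -0.008 m / 0.2 = -0.04.

```bash
(python3 -m handwheel '-0.045 0 0 0 0 0
-0.04 0 0 0 0 0
0 0 0 0 0 0
0 0 0 0 0 0'; python3 -m handwheel '0.055 0 0 0 0 0
0.055 0 0 0 0 0
0.05 0 0 0 0 0
0 0 0 0 0 0
0 0 0 0 0 0'
python3 -m handwheel '-0.05 0 0 0 0 0
-0.05 0 0 0 0 0
-0.06 0 0 0 0 0
0 0 0 0 0 0
0 0 0 0 0 0') | grep -E "pos|contact|clock"
python3 - <<'E'
from h import *
s=ctrl.observe();p,d=ctrl.camera("wrist");P=wcloud(d,s)
cv2.imwrite("pics/w6.png",p[:,:,::-1]);print(s["position"],s["contact_force"])
E
```

```text
clock: 14.0
position: [0.47, -0.1577, 0.0606]
contact_force: [0.0, 8.1, 3.3]
clock: 14.5
position: [0.4681, -0.1277, 0.0612]
contact_force: [-0.3, 0.0, 0.1]
clock: 15.0
position: [0.4703, -0.1588, 0.061]
contact_force: [-0.1, 7.4, 4.0]
[ 0.47034296 -0.15875326  0.06100567] [-0.11702688  7.43472527  3.9792631 ]
```

View pics/w6.png

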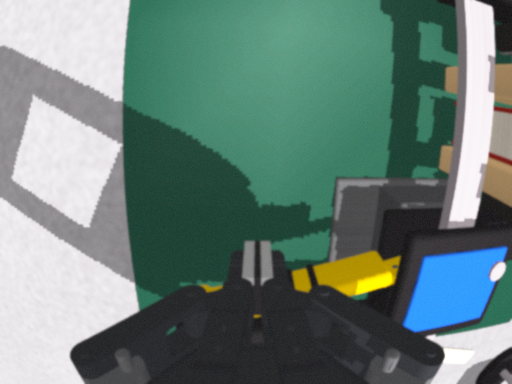

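The trigger is pulled (yellow, 345,275) with the fingers (258,262) in front of it, and the jaw has moved to the top right (490,30). I'll measure the jaw travel from the top camera.

```bash
cat > jaw.py <<'E'
from h import *
def jaw():
    p,d=ctrl.camera("top");P=cloud("top",d);H=hsv(p);a=np.radians(4.8)
    Q=P[...,:2]-[.5800,-.1420];X=Q@[np.cos(a),np.sin(a)]*1000;Y=Q@[-np.sin(a),np.cos(a)]*1000;Z=P[...,2]*1000
    m=(d>0)&(X>45)&(X<95)&(Y>100)&(Y<240)&(Z>68)&(Z<90)
    b=(d>0)&(H[...,0]>95)&(H[...,0]<125)&(H[...,1]>120)&(abs(Z-138)<10)&(X>10)&(X<140)
    B=b&(Y>70)&(Y<125);A=b&(Y<65)&(Y>25)
    s=ctrl.observe()
    print("jaw y",np.percentile(Y[m],[2,50,98]).round(1),"b",X[B].mean().round(1),Y[B].mean().round(1),"a",Y[A].mean().round(1),"travel~",(217-np.percentile(Y[m],98)).round(1),s["position"].round(4),s["contact_force"].round(1),s["clock"])
    if B.sum()>9: print(" b rect",rect(P[B]))
jaw()
E
python3 jaw.py
```

```text
jaw y [119.8 138.7 157.7] b 75.5 100.0 a 43.5 travel~ 59.3 [ 0.4703 -0.1587  0.061 ] [0.3 8.4 4.1] 15.1
 b rect (array([647. , -35.9]), 111.2, 18.2, 5.0, 'z', array([132., 137., 141.]))
```

Travel ≈ 59 mm, with the pad face about 9 mm from the board. One more full pull follows, then a metered one.

Scaled: 0.011 m / 0.2 = 0.055, 0.01 m / 0.2 = 0.05.

```bash
(python3 -m handwheel '0.055 0 0 0 0 0
0.055 0 0 0 0 0
0.05 0 0 0 0 0
0 0 0 0 0 0
0 0 0 0 0 0'
python3 -m handwheel '-0.05 0 0 0 0 0
-0.04 0 0 0 0 0
0 0 0 0 0 0
0 0 0 0 0 0'
python3 -m handwheel '-0.035 0 0 0 0 0
0 0 0 0 0 0
0 0 0 0 0 0'
python3 -m handwheel '-0.035 0 0 0 0 0
0 0 0 0 0 0
0 0 0 0 0 0') | grep -E "pos|contact|clock"; python3 jaw.py
```

```text
clock: 15.6
position: [0.468, -0.128, 0.0612]
contact_force: [-1.1, 0.0, -0.2]
clock: 16.0
position: [0.4685, -0.1452, 0.0609]
contact_force: [-2.4, 6.4, 5.2]
clock: 16.3
position: [0.4693, -0.1518, 0.0609]
contact_force: [-2.3, 7.6, 5.1]
clock: 16.6
position: [0.4703, -0.1585, 0.0609]
contact_force: [0.3, 9.3, 3.7]
jaw y [107.8 126.5 145.4] b 76.2 96.8 a 43.5 travel~ 71.6 [ 0.4703 -0.1585  0.061 ] [0.7 8.8 3.6] 16.65
 b rect (array([648.2, -39. ]), 108.5, 18.4, 4.4, 'z', array([133., 137., 141.]))
```

Scaled: 0.011 m / 0.2 = 0.055, 0.01 m / 0.2 = 0.05.

```bash
(python3 -m handwheel '0.055 0 0 0 0 0
0.055 0 0 0 0 0
0.05 0 0 0 0 0
0 0 0 0 0 0
0 0 0 0 0 0'
python3 -m handwheel '-0.03 0 0 0 0 0
-0.02 0 0 0 0 0
0 0 0 0 0 0
0 0 0 0 0 0'
python3 -m handwheel '-0.02 0 0 0 0 0
0 0 0 0 0 0
0 0 0 0 0 0'
python3 -m handwheel '-0.02 0 0 0 0 0
0 0 0 0 0 0
0 0 0 0 0 0') | grep -E "pos|contact|clock"; python3 jaw.py
```

```text
clock: 17.15
position: [0.468, -0.1281, 0.0612]
contact_force: [0.5, -0.8, 0.6]
clock: 17.55
position: [0.468, -0.137, 0.061]
contact_force: [-2.4, 7.8, 4.9]
clock: 17.85
position: [0.4682, -0.1409, 0.0609]
contact_force: [-3.4, 7.5, 5.0]
clock: 18.15
position: [0.4685, -0.1448, 0.0609]
contact_force: [-3.0, 8.1, 6.1]
jaw y [101.4 120.2 140.2] b 75.5 91.3 a 40.9 travel~ 76.8 [ 0.4685 -0.1447  0.0609] [-3.3  8.3  5.8] 18.2
 b rect (array([648.4, -44.9]), 110.7, 18.0, 4.7, 'z', array([132., 137., 141.]))
```

Scaled: -0.004 m / 0.2 = -0.02.

```bash
(python3 -m handwheel '-0.02 0 0 0 0 0
0 0 0 0 0 0
0 0 0 0 0 0'
python3 -m handwheel '-0.02 0 0 0 0 0
0 0 0 0 0 0
0 0 0 0 0 0') | grep -E "pos|contact|clock"; python3 jaw.py
```

```text
clock: 18.5
position: [0.4688, -0.1485, 0.0609]
contact_force: [-3.8, 9.5, 6.3]
clock: 18.8
position: [0.4692, -0.152, 0.0609]
contact_force: [-2.7, 10.8, 6.6]
jaw y [101.  119.1 137.6] b 75.8 91.7 a 40.8 travel~ 79.4 [ 0.4692 -0.152   0.0609] [-3.2 11.1  6.4] 18.85
 b rect (array([648.9, -44. ]), 110.4, 17.9, 5.2, 'z', array([132., 137., 142.]))
```

Compression is ≈ 3.1 mm by geometry, and the push force agrees at about 9 N. Adding about 2.2 mm.

Scaled: -0.003 m / 0.2 = -0.015.

```bash
(python3 -m handwheel '-0.015 0 0 0 0 0
0 0 0 0 0 0
0 0 0 0 0 0'
python3 -m handwheel '-0.015 0 0 0 0 0
0 0 0 0 0 0
0 0 0 0 0 0
0 0 0 0 0 0') | grep -E "pos|contact|clock|grasp"; python3 jaw.py; python3 jaw.py
```

```text
clock: 19.15
position: [0.4695, -0.1546, 0.0609]
contact_force: [-1.8, 12.3, 6.9]
grasp_force: 6.4
clock: 19.55
position: [0.4699, -0.1571, 0.0609]
contact_force: [-0.8, 15.4, 7.0]
grasp_force: 7.2
jaw y [101.4 118.5 136.1] b 75.9 91.6 a 40.9 travel~ 80.9 [ 0.4699 -0.1571  0.0609] [-0.9 14.7  6.8] 19.6
 b rect (array([648.7, -44.2]), 108.9, 17.7, 5.2, 'z', array([133., 137., 140.]))
jaw y [101.2 118.9 136.8] b 76.1 91.6 a 40.8 travel~ 80.2 [ 0.4699 -0.1571  0.0609] [-1.7 14.9  7.5] 19.65
 b rect (array([648.8, -44.1]), 109.4, 17.5, 5.3, 'z', array([132., 137., 141.]))
```

```bash
python3 -m handwheel '0 0 0 0 0 0
0 0 0 0 0 0
0 0 0 0 0 0' | grep -E "pos|contact"; python3 -c "
from plant import ctrl
print(ctrl.job_done())"
```

```text
position: [0.4699, -0.1571, 0.0609]
contact_force: [-2.0, 13.6, 7.0]
the job is handed in; nothing more can be done
None
```

I handed the job in at about 20 s. Board_b stands square against the book, and the clamp is closed with the trigger still held. I estimate 12 to 18 N on the pad (4 to 6 mm pressed in) from the push force and the camera; the judge returned no verdict.

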